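# Find the tired spring clip on the dish stage and swing it out of use

### The job

Check the three spring clips of the stage plate one after the other, left, middle, right as seen from the robot: with the closed fingertips press each clip's brass dimple at mid-span with a steady force of about 4 N for about a second and judge how far it gives (a sound clip 3 to 4 mm, the tired one about 7 mm), never loading a clip beyond 8 N. Then swing the tired clip about a quarter turn aside on its post, to either side, so that nobody uses it, leaving the two sound clips pointing as they were and everything else in place.

Things in the scene. Friction and masses are not known exactly. Their poses are not given: they have to be found in the camera images.
- plate: dark stage plate for three culture dishes, fixed, 160 (x) x 300 (y) x 12 mm, with three round glass windows; origin: centre of its underside on the worktop, x axis away from the robot, y to the left. The posts of three spring clips stand along its far side at x = +55 mm, y = +85 (left), 0 (middle), -85 mm (right). Two small dishes stand along its near edge.
- clip_p: fixed post of one of three like spring clips (their order in the three places changes): steel, with a black knurled head 16 mm across, top 35 mm above the plate. Origin: on the post's axis at the plate's upper face; axes parallel to the plate's. A steel spring leaf juts from a hub 18 mm across on this post, freely over the window.
- clip_q: fixed post of one of three like spring clips (their order in the three places changes): steel, with a black knurled head 16 mm across, top 35 mm above the plate. Origin: on the post's axis at the plate's upper face; axes parallel to the plate's. A steel spring leaf juts from a hub 18 mm across on this post, freely over the window.
- clip_r: fixed post of one of three like spring clips (their order in the three places changes): steel, with a black knurled head 16 mm across, top 35 mm above the plate. Origin: on the post's axis at the plate's upper face; axes parallel to the plate's. A steel spring leaf juts from a hub 18 mm across on this post, freely over the window.
- clip_p_dimple (a point): top centre of the brass dimple (11 mm across, 4 mm high) at mid-span of clip_p's leaf, 42 mm from the post's axis, 28 mm above the plate unpressed. Leaf: 66 x 10 x 3 mm, from 8 to 74 mm off the post's axis, lower face 21 mm above the plate; it bends at its root, sinking in proportion to force: at 4 N 3 to 4 mm here if sound, about 7 mm if tired; stop at 10 mm.
- clip_q_dimple (a point): top centre of the brass dimple (11 mm across, 4 mm high) at mid-span of clip_q's leaf, 42 mm from the post's axis, 28 mm above the plate unpressed. Leaf: 66 x 10 x 3 mm, from 8 to 74 mm off the post's axis, lower face 21 mm above the plate; it bends at its root, sinking in proportion to force: at 4 N 3 to 4 mm here if sound, about 7 mm if tired; stop at 10 mm.
- clip_r_dimple (a point): top centre of the brass dimple (11 mm across, 4 mm high) at mid-span of clip_r's leaf, 42 mm from the post's axis, 28 mm above the plate unpressed. Leaf: 66 x 10 x 3 mm, from 8 to 74 mm off the post's axis, lower face 21 mm above the plate; it bends at its root, sinking in proportion to force: at 4 N 3 to 4 mm here if sound, about 7 mm if tired; stop at 10 mm.
- clip_p_arm (a joint): swivel of clip_p's leaf about the vertical post, rad: 0 = leaf points straight to the plate's near side (-x of the plate), positive = its nose swings to the right (-y of the plate); free both ways to 1.8; it stays where left and needs about 2 N of sideways push at the dimple
- clip_q_arm (a joint): swivel of clip_q's leaf about the vertical post, rad: 0 = leaf points straight to the plate's near side (-x of the plate), positive = its nose swings to the right (-y of the plate); free both ways to 1.8; it stays where left and needs about 2 N of sideways push at the dimple
- clip_r_arm (a joint): swivel of clip_r's leaf about the vertical post, rad: 0 = leaf points straight to the plate's near side (-x of the plate), positive = its nose swings to the right (-y of the plate); free both ways to 1.8; it stays where left and needs about 2 N of sideways push at the dimple
- dish_a: small closed pale culture dish, 35 mm across, 11 mm high, on the plate's near edge; leave alone; origin: centre of its underside
- dish_b: another such dish on the plate's near edge; leave alone
- dish_c: pale clear Petri dish 90 mm across, 15 mm high, on the worktop; leave alone
- dish_d: pale clear Petri dish 90 mm across, 15 mm high, on the worktop; leave alone
- oil_bottle: amber bottle 52 mm across, 120 mm high; leave alone
- tip_tray: blue open tray 100 x 140 x 40 mm; leave alone
- tweezers: steel tweezers 115 mm long, lying on the worktop; leave alone

How it is judged (in metres and radians):
On the way, in this order (a step that is already met when the one before it is completed fails the run):
1. the left clip is pressed on its mid-span dimple with the fingers at about 4 N (3 to 5 N), held 0.5 s (((y of clip_p in the frame of plate between 0.04 and 1 m and contact force between the fingers and clip_p between 3 and 5 N and horizontal distance between the grasp point and clip_p_dimple below 0.018 m) or (y of clip_q in the frame of plate between 0.04 and 1 m and contact force between the fingers and clip_q between 3 and 5 N and horizontal distance between the grasp point and clip_q_dimple below 0.018 m) or (y of clip_r in the frame of plate between 0.04 and 1 m and contact force between the fingers and clip_r between 3 and 5 N and horizontal distance between the grasp point and clip_r_dimple below 0.018 m))), for 0.5 s.
2. the middle clip is pressed on its mid-span dimple with the fingers at about 4 N (3 to 5 N), held 0.5 s (((y of clip_p in the frame of plate between -0.04 and 0.04 m and contact force between the fingers and clip_p between 3 and 5 N and horizontal distance between the grasp point and clip_p_dimple below 0.018 m) or (y of clip_q in the frame of plate between -0.04 and 0.04 m and contact force between the fingers and clip_q between 3 and 5 N and horizontal distance between the grasp point and clip_q_dimple below 0.018 m) or (y of clip_r in the frame of plate between -0.04 and 0.04 m and contact force between the fingers and clip_r between 3 and 5 N and horizontal distance between the grasp point and clip_r_dimple below 0.018 m))), for 0.5 s.
3. the right clip is pressed on its mid-span dimple with the fingers at about 4 N (3 to 5 N), held 0.5 s (((y of clip_p in the frame of plate between -1 and -0.04 m and contact force between the fingers and clip_p between 3 and 5 N and horizontal distance between the grasp point and clip_p_dimple below 0.018 m) or (y of clip_q in the frame of plate between -1 and -0.04 m and contact force between the fingers and clip_q between 3 and 5 N and horizontal distance between the grasp point and clip_q_dimple below 0.018 m) or (y of clip_r in the frame of plate between -1 and -0.04 m and contact force between the fingers and clip_r between 3 and 5 N and horizontal distance between the grasp point and clip_r_dimple below 0.018 m))), for 0.5 s.
At the end, for the whole second after the job is handed in: the tired clip is swung aside by at least 63 degrees (1.1 rad) from straight, to either side; the dimples of both sound clips are within 10 mm of where they began; no dish, bottle, tray or tweezers has moved more than 20 mm ((((value of joint clip_p_arm above 1.1 rad or value of joint clip_p_arm below -1.1 rad) and z of clip_p_dimple in the frame of clip_p below 0.02783 m and distance of each of clip_q_dimple, clip_r_dimple from where it was at the start of the episode below 0.01 m) or ((value of joint clip_q_arm above 1.1 rad or value of joint clip_q_arm below -1.1 rad) and z of clip_q_dimple in the frame of clip_q below 0.02783 m and distance of each of clip_p_dimple, clip_r_dimple from where it was at the start of the episode below 0.01 m) or ((value of joint clip_r_arm above 1.1 rad or value of joint clip_r_arm below -1.1 rad) and z of clip_r_dimple in the frame of clip_r below 0.02783 m and distance of each of clip_p_dimple, clip_q_dimple from where it was at the start of the episode below 0.01 m)) and distance of each of dish_a, dish_b, dish_c, dish_d, oil_bottle, tip_tray, tweezers from where it was at the start of the episode below 0.02 m); the robot touches nothing.
It fails at once if a clip is loaded beyond 8 N (more than 9 N measured) (contact force between anything else and clip_p above 9 N or contact force between anything else and clip_q above 9 N or contact force between anything else and clip_r above 9 N).
It fails at once if a dish, the bottle, the tray or the tweezers is disturbed (moved more than 20 mm) (distance of any of dish_a, dish_b, dish_c, dish_d, oil_bottle, tip_tray, tweezers from where it was at the start of the episode above 0.02 m).
It also fails if it takes over 67 s, if anything falls off the work surface, if the arm or the gripper's body presses on something with over 40 N, if the wrist force passes 120 N, or if a joint passes its speed limit or range.

### The arm

A 6-joint arm with a two-finger parallel gripper is mounted at the origin on the work surface. World frame = base frame: x ahead of the robot, y to its left, z up, the work surface at z = 0. Lengths are in mm, angles in rad, forces in N, time in s.
With the tool pointing down it reaches from about 350 to 975 mm from the base axis. Payload 7.1 kg.
Tool frame: the origin (TCP) lies midway between the tips of the shut fingers; the grasp point (between the pads) lies 19 mm behind it (ctrl.grasp_offset is the distance from the TCP to the grasp point, in mm); z points along the fingers, y is the line along which they close (so a half turn about z gives the same grasp; the last joint's range is limited). The gripper opens to 88 mm and grips with 3 to 60 N. Pads are 20 mm wide; open, the fingers measure 115 mm over their backs; the gripper's body (75 mm by 178 mm) begins 61 mm behind the grasp point.
Start: joints at [-1.299, 0.423, 1.63, -0, 1.089, -0.019], TCP at [179.217, -598.737, 222.675] pointing down, gripper open.
Joint ranges: [-3, 3], [-0.9, 2.11], [0.09, 2.58], [-1.31, 4.45], [0.11, 2.69], [-2.54, 2.54]. Speed limits (rad/s): [2.39, 2.39, 3.01, 3.14, 3.14, 3.14].

### API

Orientations are given as a rotation vector (axis times angle).
In Python, from workcell import ctrl gives the robot as it stands. The module is installed in compiled form; this text tells all that it offers.
- The arm moves only by the tool servo_tool, never from a script. Its argument "rows" is a list of rows, each a list of 7 numbers: the turn, a rotation vector about the tool's x, y, z as a fraction of full scale, then the shift along the tool's x, y, z as a fraction of full scale, then the finger opening in mm, from 0 to 87.8. A call has 1 to 10 rows; each row is the pose to reach, as a shift and turn from the pose commanded when the call began, along the tool's axes at that moment; what a row does not reach only later rows make up. Full scale, the value 1, is 20 cm for a shift and 1.5 rad for a turn. A row lasts 1/8 s, in which the tool goes at most 62.5 mm and 10.7 degrees, less where a joint would pass 70% of its speed; a pose out of reach is approached as far as the arm can. A call with a number of a shift or a turn outside -1 to 1 is refused whole. A call with a gripper value outside its range is refused whole. The fingers move at their own pace and stop on an object; the grip force is fixed at half the most. Time passes only in rows, so rows that repeat a pose let the fingers close. It gives the time, the measured TCP pose, the force, the opening and the grip force at its end, in the units of the state.
- ctrl.get_obs(): the state, without advancing time (a new reading comes with each control period).
- ctrl.get_image(name): name is "scene" or "top"; returns (picture, depth): 420x560x3 uint8, red, green, blue; 420x560 float32, mm along the optical axis (not along the pixel's ray), 0 where there is no reading.
- ctrl.camera_info(name): a dict with "intrinsics" (3x3 intrinsics, pixels), "R" (3x3) and "t" (3): a world point X has camera coordinates R X + t. Camera axes: x right, y down, z forward; pixel columns grow to the right and rows downward; lengths in mm; the calibration is good to about 2 mm. A picture is of the moment at which its call begins. camera_info takes no time and is no camera call.
- ctrl.close_job(): hands the job in; it is judged then, once.
The state is a dict: "t": time; "qpos": joint angles; "qvel": joint speeds; "joint_torque": joint torques, N m; "ee_pos": TCP position; "orientation": TCP orientation; "ft_force": force on the tool from outside, world axes, zero at the start; "moment": the same for the moment, N m; "width": finger opening in mm; "grasp_force": force on a finger pad.
Only numpy, scipy, OpenCV 4.12 (cv2) and the standard library are available. Lean on these libraries where they do the work, as an engineer would, in place of code of your own. Each camera call takes 0.05 s, during which the arm holds its last target. There are 200 camera calls.

## Working session

There is one attempt and no reset: what is moved stays moved. The work goes in short steps, Python scripts to look and compute and a tool call to move; the robot and the scene stay as the last step left them, time stands still between calls to the robot, and variables do not carry over. Pictures are saved under pics/ and viewed, at most 10 in all, crops included, and the job is handed in when it is done.

Besides the shell and the picture viewer there is one more tool, called after "Emit:" as name(argument=value, ...) on one line, values as JSON. servo_tool: Moves the arm, as the interface text tells. Its arguments: {"type":"object","properties":{"rows":{"type":"array","items":{"type":"array","items":{"type":"number"}}}},"required":["rows"]}

```bash
mkdir -p pics
cat > h.py <<'E'
import numpy as np, cv2
from workcell import ctrl
def cam(n):
    i=ctrl.camera_info(n); return np.array(i["intrinsics"]),np.array(i["R"]),np.array(i["t"])
def ray(n,u,v,z):
    K,R,t=cam(n); c=-R.T@t; d=R.T@np.linalg.inv(K)@np.array([u,v,1.]); return c+d*(z-c[2])/d[2]
def proj(n,X):
    K,R,t=cam(n); p=K@(R@np.array(X,float)+t); return p[:2]/p[2]
E
python3 - <<'E'
from h import *
for n in("top","scene"):
    im,d=ctrl.get_image(n); np.savez('%s0.npz'%n,im=im,d=d)
    cv2.imwrite(f'pics/{n}0.png',im[...,::-1]); K,R,t=cam(n); print(n,K.round(1).tolist(),(-R.T@t).round(),R.round(3).tolist())
o=ctrl.get_obs(); print(o['ee_pos'],o['orientation'],o['t'],o['ft_force'],o['width'],ctrl.grasp_offset)
E
```

```text
top [[439.0, 0.0, 281.1], [0.0, 439.0, 208.8], [0.0, 0.0, 1.0]] [ 418.  -30. 1124.] [[-0.03, -0.999, -0.022], [-0.991, 0.032, -0.128], [0.129, 0.018, -0.992]]
scene [[474.0, 0.0, 285.2], [0.0, 474.0, 212.6], [0.0, 0.0, 1.0]] [1127. -568.  960.] [[0.706, 0.708, 0.015], [0.544, -0.529, -0.651], [-0.453, 0.468, -0.759]]
[ 179.08540088 -598.27457199  221.99532376] [-3.10711379e+00 -4.54963656e-01  2.69848665e-04] 0.1 [-1.14585652  0.00866478 -0.06994134] 88.05547052688202 18.700000000000003
```

View pics/top0.png

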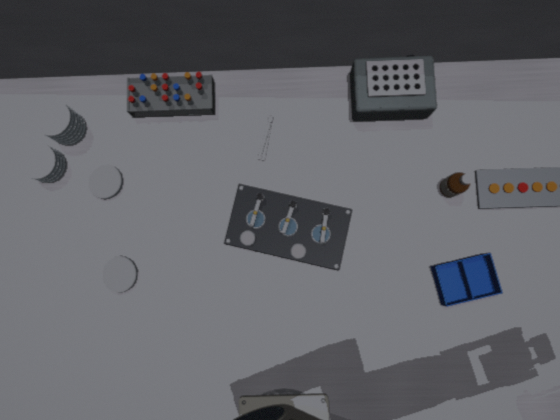

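View pics/scene0.png

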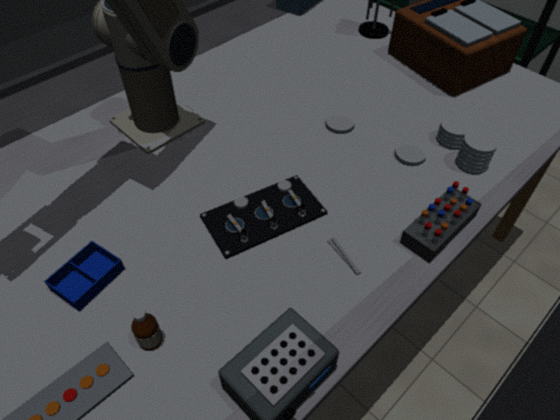

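The top view shows the plate around (288,227), turned slightly, with its clips at about (257,210), (290,217) and (324,225). The tweezers lie at (266,138), and the two small dishes are at (247,238) and (298,251).

Run:
```python
from h import *
im=np.load('top0.npz')['im']; g=im.max(2)
m=(g<75).astype(np.uint8); m[:150]=0;m[300:]=0;m[:,:200]=0;m[:,380:]=0
m=cv2.morphologyEx(m,cv2.MORPH_CLOSE,np.ones((3,3)))
c=max(cv2.findContours(m,0,2)[0],key=cv2.contourArea)
b=cv2.boxPoints(cv2.minAreaRect(cv2.convexHull(c)))
P=np.array([ray('top',u,v,12) for u,v in b]); print(b.round(1).tolist(),P.round(1).tolist())
print([np.linalg.norm(P[i]-P[i-1]).round(1) for i in range(4)])
C=P.mean(0); e=[P[i]-P[i-1] for i in range(4)]; L=max(e,key=lambda v:abs(v[1])); L=L*np.sign(L[1])
a=np.arctan2(-L[0],L[1]); print('C',C,'yaw',a)
R=np.array([[np.cos(a),-np.sin(a)],[np.sin(a),np.cos(a)]])
crop=cv2.resize(im[180:275,220:360],None,fx=5.7,fy=5.7,interpolation=cv2.INTER_CUBIC)
for y in(85,0,-85):
    p=C[:2]+R@[55,y]; d=C[:2]+R@[13,y]; print(p.round(1),d.round(1))
    for q,z in((p,47),(d,40)):
        u=(proj('top',[*q,z])-[220,180])*5.7; cv2.circle(crop,tuple(int(x) for x in u+2.5),4,(0,255,0),1)
cv2.imwrite('pics/c0.png',cv2.convertScaleAbs(crop[...,::-1],alpha=1.5))
```

```text
[[223.5, 244.10000610351562], [237.3000030517578, 183.3000030517578], [352.0, 209.39999389648438], [338.1000061035156, 270.20001220703125]] [[476.8, 139.6, 12.0], [632.2, 101.8, 12.0], [554.9, -189.3, 12.0], [402.9, -147.1, 12.0]]
[np.float64(296.0), np.float64(160.0), np.float64(301.1), np.float64(157.8)]
C [516.68455958 -23.75403944  12.        ] yaw -0.2595260959398052
[591.7  44.3] [551.1  55.1]
[569.8 -37.9] [529.2 -27.1]
[ 548. -120.] [ 507.4 -109.2]
```

View pics/c0.png

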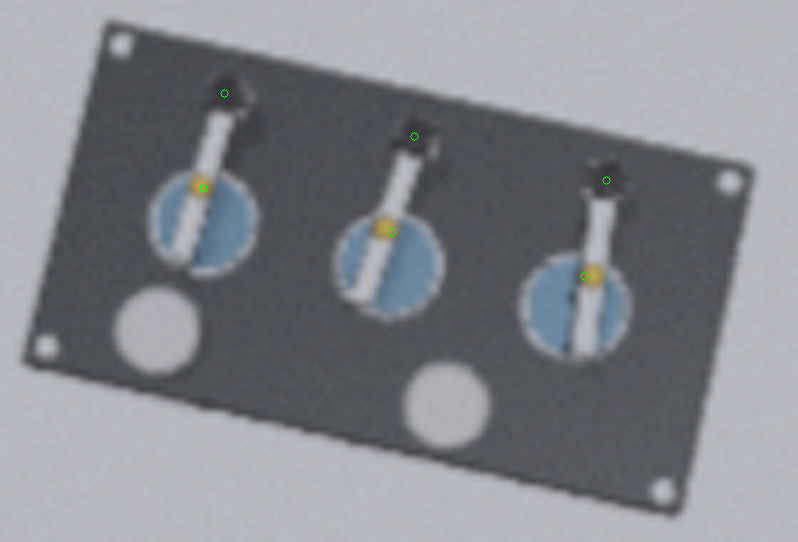

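The crop confirms the layout: predicted posts and dimples fall on the black heads and brass dots. Now the dimples by colour, and the force noise.

Run:
```python
from h import *
for n,roi in(('top',(180,280,220,360)),('scene',(170,260,190,340))):
    im=np.load(n+'0.npz')['im'].astype(int); a=np.zeros(im.shape[:2],np.uint8); r0,r1,c0,c1=roi
    w=(im[...,0]-im[...,2]); w[:r0]=0;w[r1:]=0;w[:,:c0]=0;w[:,c1:]=0
    k,l,s,c=cv2.connectedComponentsWithStats((w>25).astype(np.uint8))
    for i in range(1,k):
        if s[i,4]<3: continue
        ys,xs=np.where(l==i); ww=w[ys,xs]; u,v=(xs*ww).sum()/ww.sum(),(ys*ww).sum()/ww.sum()
        print(n,s[i,4],round(u,1),round(v,1),ray(n,u,v,39).round(1))
for i in range(4): o=ctrl.get_obs(); print(o['t'],o['ee_pos'].round(2),o['ft_force'].round(2))
```

```text
top 9 254.9 212.1 [552.6  56.   39. ]
top 11 287.1 219.7 [531.  -23.6  39. ]
top 12 323.5 228.0 [ 507.5 -112.9   39. ]
scene 9 294.6 197.1 [556.5  55.5  39. ]
scene 10 267.2 208.9 [536.1 -24.9  39. ]
scene 8 234.8 222.4 [ 512.1 -114.1   39. ]
0.1 [ 179.09 -598.27  222.  ] [-1.15  0.01 -0.07]
0.1 [ 179.09 -598.27  222.  ] [-1.15  0.01 -0.07]
0.1 [ 179.09 -598.27  222.  ] [-1.15  0.01 -0.07]
0.1 [ 179.09 -598.27  222.  ] [-1.15  0.01 -0.07]
```

Emit:
servo_tool(rows=[[0,0,0.194,0,0,0,0],[0,0,0.194,0,0,0,0],[0,0,0.194,0,0,0,0],[0,0,0.194,0,0,0,0]])

```text
t: 0.6
ee_pos: [179.2, -598.6, 222.5]
orientation: [-3.141, -0.003, 0.0]
ft_force: [0.1, 0.2, -0.3]
width: 51.4
grasp_force: 0.0
```

Emit:
servo_tool(rows=[[0,0,0,0.468,-0.818,0,0],[0,0,0,0.468,-0.818,0,0],[0,0,0,0.468,-0.818,0,0],[0,0,0,0.468,-0.818,0,0],[0,0,0,0.468,-0.818,0,0]])

```text
t: 1.23
ee_pos: [273.1, -435.7, 223.1]
orientation: [3.14, 0.002, 0.001]
ft_force: [-0.3, -0.4, -0.6]
width: 1.9
grasp_force: 0.0
```

Emit:
servo_tool(rows=[[0,0,0,0.468,-0.818,0,0],[0,0,0,0.468,-0.818,0,0],[0,0,0,0.468,-0.818,0,0],[0,0,0,0.468,-0.818,0,0],[0,0,0,0.468,-0.818,0,0]])

```text
t: 1.85
ee_pos: [366.6, -272.9, 222.8]
orientation: [3.141, -0.0, 0.0]
ft_force: [0.6, -0.2, 0.6]
width: 0.4
grasp_force: 0.0
```

Emit:
servo_tool(rows=[[0,0,0,0.468,-0.818,0,0],[0,0,0,0.468,-0.818,0,0],[0,0,0,0.468,-0.818,0,0],[0,0,0,0.468,-0.818,0,0],[0,0,0,0.468,-0.818,0,0]])

```text
t: 2.48
ee_pos: [459.9, -109.7, 222.5]
orientation: [3.141, -0.002, -0.001]
ft_force: [-0.0, -0.1, -0.8]
width: 0.5
grasp_force: 0.0
```

Emit:
servo_tool(rows=[[0,0,0,0.468,-0.818,0,0],[0,0,0,0.468,-0.818,0,0],[0,0,0,0.468,-0.818,0,0],[0,0,0,0.468,-0.818,0,0],[0,0,0,0.468,-0.818,0,0]])

```text
t: 3.1
ee_pos: [553.3, 53.3, 222.2]
orientation: [3.141, -0.004, -0.002]
ft_force: [-0.2, 0.1, 0.2]
width: 0.2
grasp_force: 0.0
```

Emit:
servo_tool(rows=[[0,0,0,0,0,0.4,0],[0,0,0,0,0,0.7,0],[0,0,0,0,0,0.81,0],[0,0,0,0,0,0.81,0],[0,0,0,0,0,0.81,0]])

```text
t: 3.72
ee_pos: [554.5, 54.2, 62.1]
orientation: [-3.142, 0.003, -0.003]
ft_force: [0.6, -0.1, -0.2]
width: 0.2
grasp_force: 0.0
```

Run:
```python
from h import *
im,d=ctrl.get_image('scene'); o=ctrl.get_obs(); print(o['ee_pos'],o['ft_force'])
c=cv2.resize(im[130:260,190:340],None,fx=4.5,fy=4.5,interpolation=cv2.INTER_CUBIC)
for q in([554,56,39],list(o['ee_pos'])):
    u=(proj('scene',q)-[190,130])*4.5+2; cv2.circle(c,tuple(int(x) for x in u),4,(0,255,0),1)
cv2.imwrite('pics/s1.png',cv2.convertScaleAbs(c[...,::-1],alpha=1.5))
```

```text
[555.03582757  54.60021317  62.60513446] [-0.15224232 -0.16972164  0.73444918]
```

View pics/s1.png

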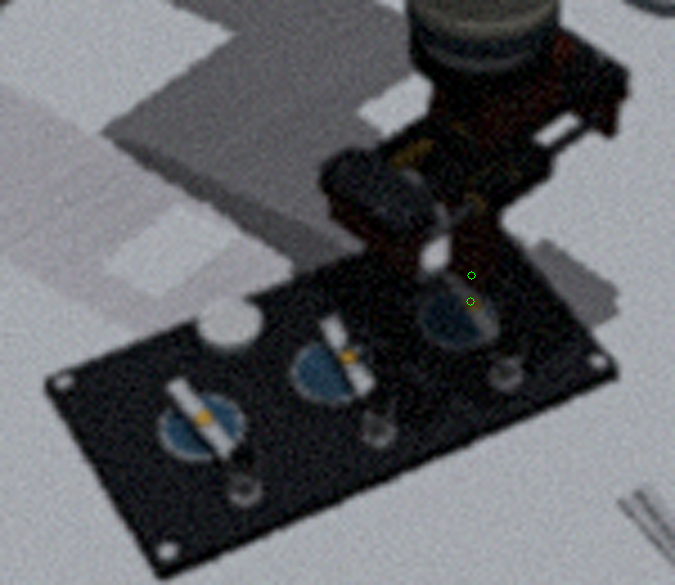

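The dish is at (437,250) and the left dimple at (470,302), with the TCP marker right above it at (470,275). I'll descend carefully.

Emit:
servo_tool(rows=[[0,0,0,0,0,0.05,0],[0,0,0,0,0,0.085,0],[0,0,0,0,0,0.085,0],[0,0,0,0,0,0.085,0]])

```text
t: 4.28
ee_pos: [553.8, 55.7, 43.7]
orientation: [-3.142, -0.0, 0.0]
ft_force: [0.8, -0.2, 0.1]
width: 0.2
grasp_force: 0.0
```

Emit:
servo_tool(rows=[[0,0,0,0,0,0.01,0],[0,0,0,0,0,0.01,0]])

```text
t: 4.53
ee_pos: [553.7, 55.6, 41.6]
orientation: [-3.142, 0.0, 0.0]
ft_force: [0.1, -0.1, -0.6]
width: 0.3
grasp_force: 0.0
```

Emit:
servo_tool(rows=[[0,0,0,0,0,0.005,0],[0,0,0,0,0,0.005,0]])

```text
t: 4.78
ee_pos: [553.7, 55.6, 40.6]
orientation: [-3.142, 0.0, 0.0]
ft_force: [-0.4, 0.3, 1.2]
width: 0.6
grasp_force: 0.0
```

Emit:
servo_tool(rows=[[0,0,0,0,0,0.005,0],[0,0,0,0,0,0.005,0]])

```text
t: 5.03
ee_pos: [553.8, 55.6, 39.6]
orientation: [-3.142, 0.0, -0.0]
ft_force: [0.1, -0.8, 0.5]
width: 0.2
grasp_force: 0.2
```

Emit:
servo_tool(rows=[[0,0,0,0,0,0.005,0],[0,0,0,0,0,0.005,0]])

```text
t: 5.28
ee_pos: [553.7, 55.6, 38.7]
orientation: [-3.142, 0.0, 0.0]
ft_force: [-0.2, -0.7, 0.9]
width: 0.7
grasp_force: 0.7
```

Emit:
servo_tool(rows=[[0,0,0,0,0,0.005,0],[0,0,0,0,0,0.005,0]])

```text
t: 5.52
ee_pos: [553.7, 55.6, 37.7]
orientation: [-3.142, 0.0, 0.0]
ft_force: [-1.3, 0.6, 2.1]
width: 0.4
grasp_force: 1.3
```

Emit:
servo_tool(rows=[[0,0,0,0,0,0.003,0],[0,0,0,0,0,0.003,0]])

```text
t: 5.78
ee_pos: [553.7, 55.6, 37.1]
orientation: [-3.142, 0.0, 0.0]
ft_force: [0.0, 0.2, 1.8]
width: 0.3
grasp_force: 1.6
```

Emit:
servo_tool(rows=[[0,0,0,0,0,0.005,0],[0,0,0,0,0,0.005,0]])

```text
t: 6.02
ee_pos: [553.7, 55.6, 36.1]
orientation: [-3.142, 0.0, 0.0]
ft_force: [-1.8, 1.3, 4.2]
width: 0.3
grasp_force: 2.2
```

Emit:
servo_tool(rows=[[0,0,0,0,0,0.005,0],[0,0,0,0,0,0.005,0]])

```text
t: 6.28
ee_pos: [553.7, 55.6, 35.1]
orientation: [-3.142, 0.0, 0.0]
ft_force: [-1.6, 0.8, 5.6]
width: 0.7
grasp_force: 2.8
```

Emit:
servo_tool(rows=[[0,0,0,0,0,0.005,0],[0,0,0,0,0,0.005,0]])

```text
t: 6.52
ee_pos: [553.7, 55.6, 34.2]
orientation: [-3.142, 0.0, 0.0]
ft_force: [-1.8, 1.1, 6.9]
width: 0.4
grasp_force: 3.3
```

Wrist force says about twice the pad reading, so I'm backing off to settle the calibration.

Emit:
servo_tool(rows=[[0,0,0,0,0,-0.011,0],[0,0,0,0,0,-0.011,0],[0,0,0,0,0,-0.011,0]])

```text
t: 6.9
ee_pos: [553.7, 55.6, 36.2]
orientation: [-3.142, 0.0, 0.0]
ft_force: [-1.9, 0.8, 3.5]
width: 0.3
grasp_force: 2.2
```

Emit:
servo_tool(rows=[[0,0,0,0,0,0,0],[0,0,0,0,0,0,0]])

```text
t: 7.15
ee_pos: [553.7, 55.6, 36.2]
orientation: [-3.142, 0.0, 0.0]
ft_force: [-2.3, 1.0, 4.3]
width: 0.0
grasp_force: 2.2
```

Emit:
servo_tool(rows=[[0,0,0,0,0,0,0],[0,0,0,0,0,0,0]])

```text
t: 7.4
ee_pos: [553.7, 55.6, 36.2]
orientation: [3.142, -0.0, -0.0]
ft_force: [-2.0, 1.6, 4.4]
width: 0.6
grasp_force: 2.1
```

Emit:
servo_tool(rows=[[0,0,0,0,0,0,0],[0,0,0,0,0,0,0]])

```text
t: 7.65
ee_pos: [553.7, 55.6, 36.3]
orientation: [-3.142, 0.0, 0.0]
ft_force: [-2.3, 0.6, 5.3]
width: 0.5
grasp_force: 2.1
```

Emit:
servo_tool(rows=[[0,0,0,0,0,-0.003,0],[0,0,0,0,0,-0.003,0],[0,0,0,0,0,-0.003,0]])

```text
t: 8.02
ee_pos: [553.7, 55.6, 36.9]
orientation: [-3.142, 0.0, 0.0]
ft_force: [-1.0, 0.9, 3.1]
width: 0.7
grasp_force: 1.8
```

Emit:
servo_tool(rows=[[0,0,0,0,0,0,0],[0,0,0,0,0,0,0],[0,0,0,0,0,0,0]])

```text
t: 8.4
ee_pos: [553.8, 55.6, 36.9]
orientation: [-3.142, 0.0, -0.0]
ft_force: [-1.4, 0.6, 3.5]
width: 0.5
grasp_force: 1.8
```

Emit:
servo_tool(rows=[[0,0,0,0,0,0,0],[0,0,0,0,0,0,0],[0,0,0,0,0,0,0]])

```text
t: 8.78
ee_pos: [553.7, 55.6, 36.9]
orientation: [-3.142, 0.0, -0.0]
ft_force: [-1.7, 0.5, 3.9]
width: 0.2
grasp_force: 1.8
```

Left clip is sound (about 4 N at 3.1 mm). Now the middle one.

Emit:
servo_tool(rows=[[0,0,0,0,0,-0.115,0],[0,0,0,0,0,-0.115,0],[0,0,0,-0.102,0.4,-0.115,0],[0,0,0,-0.102,0.4,-0.115,0],[0,0,0,-0.102,0.4,-0.115,0],[0,0,0,-0.102,0.4,-0.07,0],[0,0,0,-0.102,0.4,-0.02,0],[0,0,0,-0.102,0.4,-0.02,0],[0,0,0,-0.102,0.4,-0.02,0]])

```text
t: 9.9
ee_pos: [533.3, -23.9, 40.6]
orientation: [-3.142, -0.001, 0.001]
ft_force: [-0.4, -0.3, -0.1]
width: 0.3
grasp_force: 0.0
```

Emit:
servo_tool(rows=[[0,0,0,0,0,0.005,0],[0,0,0,0,0,0.01,0],[0,0,0,0,0,0.01,0]])

```text
t: 10.28
ee_pos: [533.4, -24.4, 39.0]
orientation: [-3.142, 0.0, -0.0]
ft_force: [0.1, -0.0, 1.9]
width: 0.4
grasp_force: 0.5
```

Emit:
servo_tool(rows=[[0,0,0,0,0,0.005,0],[0,0,0,0,0,0.005,0],[0,0,0,0,0,0.005,0]])

```text
t: 10.65
ee_pos: [533.4, -24.4, 38.0]
orientation: [-3.142, 0.0, -0.0]
ft_force: [-0.6, 1.5, 2.1]
width: 0.3
grasp_force: 1.0
```

Emit:
servo_tool(rows=[[0,0,0,0,0,0.003,0],[0,0,0,0,0,0.003,0],[0,0,0,0,0,0.003,0]])

```text
t: 11.02
ee_pos: [533.3, -24.4, 37.3]
orientation: [-3.142, 0.0, 0.0]
ft_force: [-1.2, 1.1, 2.7]
width: 0.1
grasp_force: 1.3
```

Emit:
servo_tool(rows=[[0,0,0,0,0,0.005,0],[0,0,0,0,0,0.005,0],[0,0,0,0,0,0.005,0]])

```text
t: 11.4
ee_pos: [533.3, -24.4, 36.3]
orientation: [-3.142, 0.0, 0.0]
ft_force: [-1.0, 1.2, 3.7]
width: 0.5
grasp_force: 1.9
```

Emit:
servo_tool(rows=[[0,0,0,0,0,0,0],[0,0,0,0,0,0,0],[0,0,0,0,0,0,0],[0,0,0,0,0,0,0]])

```text
t: 11.9
ee_pos: [533.3, -24.4, 36.3]
orientation: [-3.142, 0.0, 0.0]
ft_force: [-1.4, 1.8, 2.6]
width: 0.5
grasp_force: 1.9
```

Emit:
servo_tool(rows=[[0,0,0,0,0,0,0],[0,0,0,0,0,0,0],[0,0,0,0,0,0,0],[0,0,0,0,0,0,0]])

```text
t: 12.4
ee_pos: [533.3, -24.4, 36.3]
orientation: [-3.142, 0.0, 0.0]
ft_force: [-0.8, 1.8, 3.6]
width: 0.6
grasp_force: 1.9
```

Middle clip is sound too (about 3.9 N at 3.6 mm). Now the right one.

Emit:
servo_tool(rows=[[0,0,0,0,0,-0.115,0],[0,0,0,0,0,-0.115,0],[0,0,0,-0.12,0.445,-0.115,0],[0,0,0,-0.12,0.445,-0.115,0],[0,0,0,-0.12,0.445,-0.115,0],[0,0,0,-0.12,0.445,-0.07,0],[0,0,0,-0.12,0.445,-0.02,0],[0,0,0,-0.12,0.445,-0.02,0],[0,0,0,-0.12,0.445,-0.02,0]])

```text
t: 13.52
ee_pos: [509.3, -112.8, 40.0]
orientation: [-3.141, -0.001, 0.001]
ft_force: [0.9, -0.6, 0.8]
width: 0.4
grasp_force: 0.0
```

Emit:
servo_tool(rows=[[0,0,0,0,0,0.005,0],[0,0,0,0,0,0.01,0],[0,0,0,0,0,0.01,0]])

```text
t: 13.9
ee_pos: [509.4, -113.4, 38.4]
orientation: [3.142, -0.0, 0.0]
ft_force: [-0.3, 0.8, 0.4]
width: 0.6
grasp_force: 0.4
```

Emit:
servo_tool(rows=[[0,0,0,0,0,0.005,0],[0,0,0,0,0,0.005,0],[0,0,0,0,0,0.005,0]])

```text
t: 14.28
ee_pos: [509.3, -113.4, 37.3]
orientation: [-3.142, 0.0, -0.0]
ft_force: [0.0, 1.5, 0.8]
width: 0.8
grasp_force: 0.7
```

Emit:
servo_tool(rows=[[0,0,0,0,0,0.003,0],[0,0,0,0,0,0.003,0],[0,0,0,0,0,0.003,0]])

```text
t: 14.65
ee_pos: [509.3, -113.4, 36.7]
orientation: [3.142, -0.0, -0.0]
ft_force: [-0.2, 0.8, 2.0]
width: 0.4
grasp_force: 0.9
```

Half the stiffness: this one is tired. Press to about 4 N.

Emit:
servo_tool(rows=[[0,0,0,0,0,0.005,0],[0,0,0,0,0,0.01,0],[0,0,0,0,0,0.01,0]])

```text
t: 15.02
ee_pos: [509.3, -113.4, 34.6]
orientation: [-3.142, 0.0, 0.0]
ft_force: [-1.3, 0.5, 3.1]
width: 0.6
grasp_force: 1.4
```

Emit:
servo_tool(rows=[[0,0,0,0,0,0.006,0],[0,0,0,0,0,0.006,0],[0,0,0,0,0,0.006,0]])

```text
t: 15.4
ee_pos: [509.3, -113.4, 33.5]
orientation: [-3.142, 0.0, -0.0]
ft_force: [-1.4, 1.2, 4.1]
width: 0.5
grasp_force: 1.7
```

Emit:
servo_tool(rows=[[0,0,0,0,0,0,0],[0,0,0,0,0,0,0],[0,0,0,0,0,0,0],[0,0,0,0,0,0,0]])

```text
t: 15.9
ee_pos: [509.3, -113.4, 33.5]
orientation: [-3.142, 0.0, -0.0]
ft_force: [-0.8, 1.5, 3.7]
width: 0.3
grasp_force: 1.8
```

Emit:
servo_tool(rows=[[0,0,0,0,0,0,0],[0,0,0,0,0,0,0],[0,0,0,0,0,0,0],[0,0,0,0,0,0,0]])

```text
t: 16.4
ee_pos: [509.3, -113.4, 33.5]
orientation: [-3.142, 0.0, -0.0]
ft_force: [-0.9, 1.3, 3.3]
width: 0.5
grasp_force: 1.8
```

Run:
```python
from h import *
print('dish_b',ray('top',298.3,251,23).round())
P=np.array([549.5,-120.5]); a=-0.2595; R=np.array([[np.cos(a),-np.sin(a)],[np.sin(a),np.cos(a)]])
def f(j,c):
    u=R@[-np.cos(j),-np.sin(j)]; n=R@[np.sin(j),-np.cos(j)]
    return P+50*u-(5+13.5*abs(n[1])+10*abs(n[0])+c)*n
s=f(.09,14); print('start',s.round(1))
A=[f(.09,3)]+[f(j,0) for j in np.linspace(.17,1.5,18)]+[f(1.5,12)]
for p in A: print(p.round(1),((p-s)/200*[1,-1]).round(3))
```

```text
dish_b [453. -49.  23.]
start [506.  -78.6]
[504.1 -89.4] [-0.009  0.054]
[501.4 -96.8] [-0.023  0.091]
[ 499.7 -101.3] [-0.031  0.114]
[ 498.3 -104.7] [-0.038  0.131]
[ 497.2 -108.1] [-0.044  0.148]
[ 496.2 -111.7] [-0.049  0.166]
[ 495.6 -115.4] [-0.052  0.184]
[ 495.2 -119.3] [-0.054  0.204]
[ 495.1 -123.3] [-0.054  0.224]
[ 495.4 -127.4] [-0.053  0.244]
[ 496.1 -131.5] [-0.049  0.265]
[ 497.1 -135.7] [-0.044  0.286]
[ 498.6 -139.8] [-0.037  0.306]
[ 500.4 -143.9] [-0.028  0.327]
[ 502.6 -147.9] [-0.017  0.346]
[ 505.3 -151.7] [-0.003  0.366]
[ 508.3 -155.3] [0.012 0.384]
[ 511.7 -158.6] [0.029 0.4  ]
[ 515.5 -161.7] [0.048 0.416]
[ 504.1 -157.8] [-0.009  0.396]
```

Emit:
servo_tool(rows=[[0,0,0,0,0,-0.12,0],[0,0,0,0,0,-0.12,0],[0,0,0,-0.016,-0.174,-0.12,0],[0,0,0,-0.016,-0.174,-0.12,0],[0,0,0,-0.016,-0.174,-0.05,0],[0,0,0,-0.016,-0.174,0.02,0],[0,0,0,-0.016,-0.174,0.04,0],[0,0,0,-0.016,-0.174,0.04,0]])

```text
t: 17.4
ee_pos: [505.7, -78.9, 24.7]
orientation: [-3.141, 0.001, 0.002]
ft_force: [-0.0, -0.6, -0.3]
width: 0.4
grasp_force: 0.0
```

Emit:
servo_tool(rows=[[0,0,0,-0.009,0.054,0,0],[0,0,0,-0.023,0.091,0,0],[0,0,0,-0.031,0.114,0,0],[0,0,0,-0.038,0.131,0,0],[0,0,0,-0.044,0.148,0,0],[0,0,0,-0.049,0.166,0,0],[0,0,0,-0.052,0.184,0,0],[0,0,0,-0.054,0.204,0,0]])

```text
t: 18.4
ee_pos: [495.2, -119.5, 25.5]
orientation: [-3.141, 0.0, 0.0]
ft_force: [1.7, 1.6, -0.2]
width: 0.7
grasp_force: 0.9
```

The leaf is being pushed with about 2.3 N, as expected. Continue.

Emit:
servo_tool(rows=[[0,0,0,0,0.02,0,0],[0,0,0,0.001,0.04,0,0],[0,0,0,0.005,0.061,0,0],[0,0,0,0.01,0.082,0,0],[0,0,0,0.017,0.102,0,0],[0,0,0,0.026,0.123,0,0]])

```text
t: 19.15
ee_pos: [500.4, -144.2, 25.4]
orientation: [-3.142, 0.0, 0.001]
ft_force: [-0.6, 1.6, -0.5]
width: 0.5
grasp_force: 0.9
```

Emit:
servo_tool(rows=[[0,0,0,0.011,0.019,0,0],[0,0,0,0.025,0.039,0,0],[0,0,0,0.04,0.057,0,0],[0,0,0,0.057,0.073,0,0],[0,0,0,0.076,0.089,0,0],[0,0,0,0.076,0.089,0,0]])

```text
t: 19.9
ee_pos: [516.2, -162.2, 25.5]
orientation: [3.141, -0.0, 0.001]
ft_force: [-0.4, -0.2, -0.4]
width: 0.1
grasp_force: 0.1
```

Emit:
servo_tool(rows=[[0,0,0,-0.06,-0.02,0,0],[0,0,0,-0.1,-0.03,0,0],[0,0,0,-0.1,-0.03,-0.4,0],[0,0,0,-0.1,-0.03,-0.7,0],[0,0,0,-0.5,0.5,-0.7,0],[0,0,0,-0.5,0.8,-0.7,0],[0,0,0,-0.5,0.8,-0.7,0],[0,0,0,-0.5,0.8,-0.7,0]])

```text
t: 20.9
ee_pos: [414.1, -324.9, 166.0]
orientation: [3.14, -0.009, 0.002]
ft_force: [0.2, 0.2, -0.8]
width: 0.7
grasp_force: 0.0
```

Run:
```python
from h import *
im,d=ctrl.get_image('top')
c=cv2.resize(im[170:290,210:370],None,fx=5,fy=5,interpolation=cv2.INTER_CUBIC)
cv2.imwrite('pics/t2.png',cv2.convertScaleAbs(c[...,::-1],alpha=1.5))
```

```text
(no output)
```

View pics/t2.png

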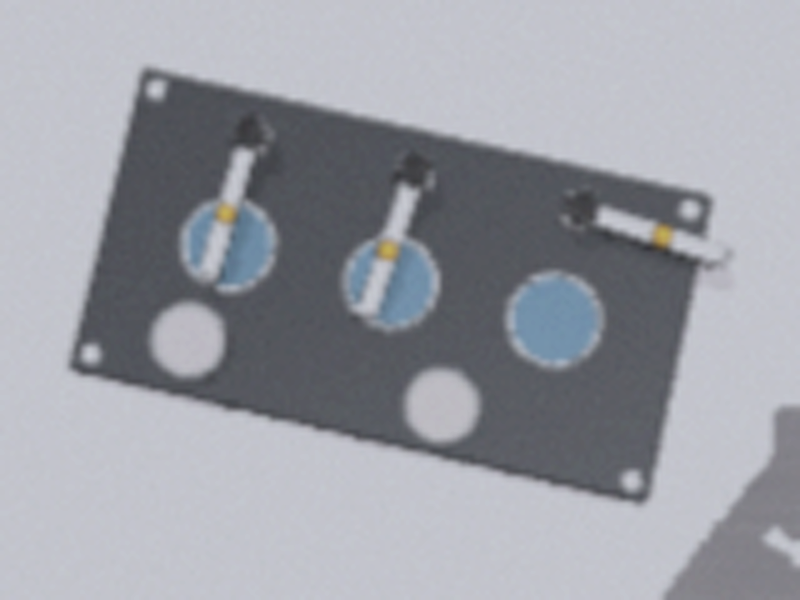

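The right clip, post at (580,208) and nose at (725,255), now lies about 90° aside. The left dimple (227,213), the middle dimple (388,250) and both small dishes are where they were. The arm is clear, so I'm handing in.

```bash
python3 -c "
from workcell import ctrl
print(ctrl.close_job())"
```

```text
the job is handed in; nothing more can be done
None
```

The right clip is the tired one (about 4 N at 6.5 mm) and now sits roughly a quarter turn to the right; the left clip (3.1 mm) and middle clip (3.6 mm) are sound and still point as they were, though the left one briefly took about 7 N before I eased it back to 4 N, and the job is handed in.

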